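Make up the gauge kit and leave the condemned gauges

TASK

Make up the gauge tray for the inspection job: set the ring gauge, the vee block, the dial indicator and the plug gauge each into the nest with the pocket of its own shape, lying flat on the blue pocket floor, groove and dial up. The ring gauge and the vee block with red paint on them are condemned: do not take them, leave them where they are.

Things in the scene. Friction and masses are not known exactly. Their poses are not given: they have to be found in the camera images.
- ring_good: Plain steel ring gauge without paint, a thick ring 47 mm across and 18 mm high, lying flat on the desk. Belongs in the kit. Origin: centre of its underside, z up. It can be gripped across its outside at any angle.
- vee_good: Plain grey steel vee block without paint, a block 38 mm (x) by 62 mm (y) and 42 mm high with a shallow vee groove in its top. Belongs in the kit. Origin: centre of its underside, z up. Grip it across the 38 mm (along its x). The two ends are alike.
- dial: Dial indicator lying on its back, white round dial up: a round body 56 mm across and 20 mm high with a thin stem. Overall 94 mm along x. Belongs in the kit. Origin: middle of the overall length, at the underside; the centre of the round body is at x = +19 mm, the stem (8 mm thick) runs from there to x = -47 mm; z up. Grip it across the round body, along its y.
- plug: Double-ended plug gauge lying on the desk: a dark square handle with bevelled edges, 18 mm across the flats and 54 mm long, in the middle, with a bright 16 mm steel cylinder at either end; 86 mm overall, along x (from -41 to +45 mm). Belongs in the kit. Origin: centre of the handle, on its axis, 9 mm above its underside; z up. Grip the handle across, along its y. Either end may point either way.
- ring_red: The condemned ring gauge: same shape and size as the good one (47 mm across, 18 mm high), but its top and upper edge are painted red. It does not belong in the kit and stays where it is. Origin: centre of its underside.
- vee_red: The condemned vee block: same shape and size as the good one (38 x 62 x 42 mm), but both ends are painted red. It does not belong in the kit and stays where it is. Origin: centre of its underside, its 62 mm along y.
- nest_ring: Nest for the ring gauge: round pocket 61 mm across in its middle, with a finger bay 38 mm wide, as deep as the pocket, on either side along x, out to 52 mm from the middle. The seated ring is centred on the nest. Fixed hard grey nest, 116 (x) x 86 x 16 mm, any quarter of a tray with 22 mm walls; pocket 10 mm deep, its blue floor 6 mm over the origin (middle of the underside, 3 mm over the desk).
- nest_vee: Nest for the vee block: plain rectangular pocket in its middle, 52 mm along x by 76 mm along y. The seated block is centred, its 38 mm along the nest's x. Fixed hard grey nest, 116 (x) x 86 x 16 mm, any quarter of a tray with 22 mm walls; pocket 10 mm deep, its blue floor 6 mm over the origin (middle of the underside, 3 mm over the desk).
- nest_dial: Nest for the dial indicator: keyhole pocket, 70 mm circle at x = +19 mm, 22 mm wide stem slot from it to x = -55 mm, no finger bays. Seated, the indicator's origin is over the nest's and its x points the same way. Fixed hard grey nest, 116 (x) x 86 x 16 mm, any quarter of a tray with 22 mm walls; pocket 10 mm deep, its blue floor 6 mm over the origin (middle of the underside, 3 mm over the desk).
- nest_plug: Nest for the plug gauge: cross-shaped pocket, a slot 104 mm along x by 32 mm, with a finger bay 38 mm wide, as deep, on either side of its middle, out to y = 36 mm. The seated gauge is centred, along the nest's x. Fixed hard grey nest, 116 (x) x 86 x 16 mm, any quarter of a tray with 22 mm walls; pocket 10 mm deep, its blue floor 6 mm over the origin (middle of the underside, 3 mm over the desk).

How it is judged:
By the outcome, as a careful person would: the job done as asked, in the order asked, and still so for the second after the job is handed in, with the robot touching nothing.
It also fails if it takes over 96 s, if anything falls off the work surface, if the arm or the gripper's body presses on something with over 40 N, if the wrist force passes 120 N, or if a joint passes its speed limit or range.

ROBOT

A 7-joint arm with a two-finger parallel gripper is mounted at the origin on a cart in front of the work surface, level with it; the furniture and walls round the work are solid. World frame = base frame: x ahead of the robot, y to its left, z up, the work surface at z = 0. Lengths are in mm, angles in rad, forces in N, time in s.
With the tool pointing down it reaches from about 400 to 900 mm from the base axis. Payload 5.5 kg.
Tool frame: the origin (TCP) lies at the very end of the fingers, on their centre line; the grasp point (between the pads) lies 19 mm behind it; x points along the fingers, y is the direction in which the jaws open and shut, and the axes are right-handed (so a half turn about x gives the same grasp; the last joint's range is limited). The gripper opens to 85 mm and grips with 20 to 120 N. Pads are 22 mm wide; open, the fingers measure 114 mm over their backs; the gripper's body (76 mm by 85 mm) begins 54 mm behind the grasp point. The pads swing forward as they close: fully open they stand 13 mm farther back than shut.
Start: joints at [-0.903, 0.501, -0.427, 1.55, 0.221, 1.138, -0.21], TCP at [255.956, 597.483, 231.31] pointing down, gripper open.
Joint ranges: [-2.88, 2.88], [-0.31, 2.03], [-1.54, 1.56], [0.2, 2.42], [-1.41, 4.55], [0.19, 2.02], [-2.57, 2.57]. Speed limits (rad/s): [2.57, 2.57, 3.14, 3.14, 3.14, 3.14, 3.14].

INTERFACE

Orientations are given as a 3x3 rotation matrix whose columns are the frame's x, y, z axes.
In Python, from bench import state, get_image, camera_info, finish_job, look_for, landmark_of gives the robot as it stands.
- The arm moves only by the shell command python3 -m pendant 'ROWS' [FORCE]. ROWS is JSON, a list that holds one entry, the list of rows, each a list of 7 numbers: the turn, a rotation vector about the tool's x, y, z in degrees, then the shift along the tool's x, y, z in m, then the closure, from 0 (fully open) to 1 (shut). A call has 1 to 20 rows; each row shifts and turns the commanded pose from where the row before left it, along the tool's axes as they then stand; what a row does not reach is not made up. A row lasts 1/12 s, in which the tool goes at most 41.7 mm and 7.16 degrees, less where a joint would pass 70% of its speed; a pose out of reach is approached as far as the arm can. A call is refused whole if a number of a shift passes 0.0417 or a number of a turn 7.16, either way. A call with a gripper value outside its range is refused whole. The fingers move at their own pace and stop on an object; FORCE is the grip in N (left out, the last holds). Time passes only in rows, so rows that do not move let the fingers close. It gives the time, the measured TCP pose, the force and the opening at its end, in the units of the state.
- state(): the state, without advancing time (a new reading comes with each control period).
- get_image(name): name is "scene" or "top" or "wrist"; returns (picture, depth): 400x640x3 uint8, blue, green, red; 400x640 float32, mm along the optical axis (not along the pixel's ray), 0 where there is no reading.
- camera_info(name): a dict with "fx", "fy", "cx", "cy" (pixels), "extrinsics" (4x4, takes a point from world to camera coordinates); the wrist camera has in their place "mount" (4x4, takes a point from camera to tool coordinates, whose origin is the TCP and whose axes are the tool frame's). Camera axes: x right, y up, looking along -z (the intrinsics and any distortion apply to the point x, -y, -z); pixel columns grow to the right and rows downward; lengths in mm; the calibration is good to about 2 mm. A picture is of the moment at which its call begins: read the wrist's pose just before it. camera_info takes no time and is no camera call.
- finish_job(): hands the job in, once; it reports no verdict.
Trained networks look in the newest picture that a camera, given by its name, has taken for a name from the list of things; names that differ only in an ending like _2 or _b are one class to them, and where a whole thing is asked for, a point or a joint stands for the part that bears it (a point fixed in the world has none). Each returns a list of dicts, best first, with "p" (0 to 1); they miss things now and then, are a little off and sometimes report something else, mostly with a low value. They report only what shows in the picture. A call takes as long as a camera call.
- look_for(camera, name): "extent" ([left, top, right, bottom] in pixels, round what is visible of it).
- landmark_of(camera, name): "at" ([row, column] in pixels: a listed point, or the origin of a listed thing).
The state is a dict: "t": time; "qpos": joint angles; "joint_velocities": joint speeds; "effort": joint torques, N m; "eef_pos": TCP position; "tcp_rot": TCP orientation; "ft_force": force on the tool from outside, world axes, zero at the start; "ft_torque": the same for the moment, N m; "finger_gap": finger opening in mm.
Only numpy, scipy, OpenCV 4.12 (cv2) and the standard library are available. Lean on these libraries where they do the work, as an engineer would, in place of code of your own. Each camera call takes 0.05 s, during which the arm holds its last target.

## Working session

There is one attempt and no reset: what is moved stays moved. The work goes in short steps, Python scripts to look and compute and a shell command to move; the robot and the scene stay as the last step left them, time stands still between calls to the robot, and variables do not carry over. Pictures are saved under pics/ and viewed, and the job is handed in when it is done.

```bash
ls; mkdir -p pics
python3 - <<'E'
from bench import *
import cv2,numpy as np,json
np.set_printoptions(precision=4,suppress=True)
s=state();print({k:np.round(v,3).tolist() for k,v in s.items()})
for n in ['scene','top','wrist']:
    im,d=get_image(n);cv2.imwrite(f'pics/{n}0.png',im);np.save(f'pics/{n}0.npy',d)
    print(n,camera_info(n))
E
```

```text
pics
{'t': 0.0, 'qpos': [-0.903, 0.502, -0.427, 1.551, 0.221, 1.138, -0.21], 'joint_velocities': [-0.001, 0.0, 0.001, 0.001, -0.0, 0.0, 0.0], 'effort': [0.0, -56.952, -5.816, -28.094, 0.011, 0.012, -0.0], 'eef_pos': [255.782, 596.832, 230.294], 'tcp_rot': [[-0.001, 0.394, 0.919], [-0.002, 0.919, -0.394], [-1.0, -0.002, -0.0]], 'ft_force': [0.23, 0.145, -0.394], 'ft_torque': [-0.025, 0.02, 0.038], 'finger_gap': 85.384}
scene {'fx': 373.0007217653025, 'fy': 373.0007217653025, 'cx': 324.9548719157278, 'cy': 198.81116956314187, 'extrinsics': array([[  -0.9047,   -0.4259,    0.012 ,  411.5947],
       [   0.2294,   -0.4631,    0.8561, -229.4998],
       [  -0.359 ,    0.7773,    0.5167, -538.0455],
       [   0.    ,    0.    ,    0.    ,    1.    ]])}
top {'fx': 464.04401143943704, 'fy': 464.04401143943704, 'cx': 315.67030904992447, 'cy': 209.2585990717298, 'extrinsics': array([[  -0.015 ,   -0.9999,   -0.0012, -181.2564],
       [   0.9893,   -0.015 ,    0.145 , -553.6435],
       [  -0.145 ,    0.001 ,    0.9894, -951.0706],
       [   0.    ,    0.    ,    0.    ,    1.    ]])}
wrist {'fx': 320.5772939811786, 'fy': 320.5772939811786, 'cx': 321.457124117832, 'cy': 201.05362602765408, 'mount': array([[   0.0003,    0.2973,   -0.9548, -142.0164],
       [   1.    ,    0.0001,    0.0003,    0.339 ],
       [   0.0002,   -0.9548,   -0.2973,  -75.8071],
       [   0.    ,    0.    ,    0.    ,    1.    ]])}
```

View pics/top0.png

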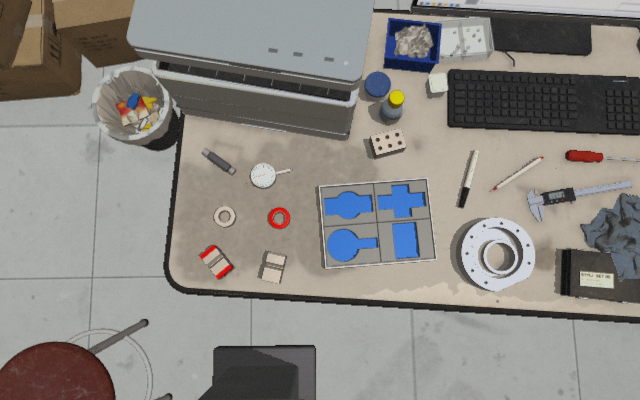

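View pics/scene0.png

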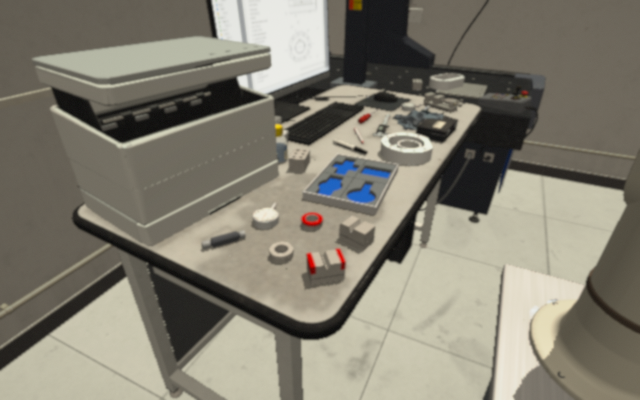

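View pics/wrist0.png

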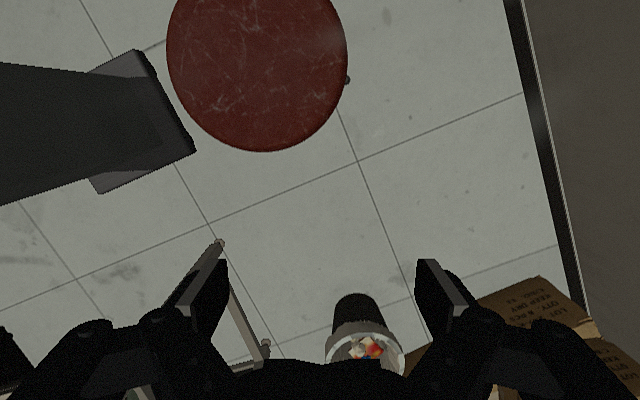

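The top view shows plug (219,160), dial (264,176), plain ring (224,216), red ring (279,217), red vee (216,261), plain vee (273,266), and the tray at (378,223).

```bash
cat > h.py <<'E'
from bench import *
import cv2,numpy as np
np.set_printoptions(precision=3,suppress=True,linewidth=160)
def grab(n,save=None):
    s=state(); im,d=get_image(n)
    if save: cv2.imwrite(f'pics/{save}.png',im)
    c=camera_info(n)
    if n=='wrist':
        T=np.eye(4);T[:3,:3]=s['tcp_rot'];T[:3,3]=s['eef_pos'];M=T@c['mount']
    else: M=np.linalg.inv(c['extrinsics'])
    return im,d,c,M,s
def cloud(d,c,M):
    v,u=np.indices(d.shape); 
    P=np.stack([(u-c['cx'])/c['fx']*d,-(v-c['cy'])/c['fy']*d,-d],-1)
    W=P@M[:3,:3].T+M[:3,3]; W[d<=0]=np.nan
    return W
def ray(uv,c,M,z):  # pixel (col,row) to plane z
    u,v=uv; r=M[:3,:3]@np.array([(u-c['cx'])/c['fx'],-(v-c['cy'])/c['fy'],-1]); o=M[:3,3]
    return o+r*(z-o[2])/r[2]
def rect(W,x0,x1,y0,y1,S=1.0,im=None):
    pass
E
python3 - <<'E'
from h import *
d=np.load('pics/top0.npy');c=camera_info('top');M=np.linalg.inv(c['extrinsics'])
im=cv2.imread('pics/top0.png')
W=cloud(d,c,M)
print('desk z',np.nanmedian(W[180:200,180:210,2]),np.nanmedian(W[240:260,300:315,2]), W[285,300],W[285,430])
for n,(u,v) in dict(plug=(219,160),dial=(262,176),ringc=(224,216),rred=(279,217),vred=(216,261),vee=(273,266),nr=(348,206),np_=(402,201),nd=(345,245),nv=(405,240),wall=(388,208)).items(): print(n,W[v,u])
Z=W[...,2]
box=np.zeros_like(Z,bool);box[140:292,180:318]=1
m=((Z>7)&box).astype(np.uint8)
k,l,st,ce=cv2.connectedComponentsWithStats(m)
for i in range(1,k):
    if st[i,4]<25: continue
    p=W[l==i]; r=cv2.minAreaRect(p[:,:2].astype(np.float32)); print(st[i],ce[i],p.mean(0),p.max(0)[2],r)
b=im[...,0].astype(int);mb=((b>180)&(im[...,2]<120)).astype(np.uint8);mb[:170]=0;mb[275:]=0;mb[:,:315]=0
k,l,st,ce=cv2.connectedComponentsWithStats(mb)
for i in range(1,k):
    if st[i,4]<100: continue
    p=W[l==i]; r=cv2.minAreaRect(p[:,:2].astype(np.float32)); print('nest',ce[i],p.mean(0),np.median(p[:,2]),r)
for n in ['ring_good','vee_good','dial','plug','nest_ring','nest_vee','nest_dial','nest_plug']:
    L=landmark_of('top',n); print(n,[(a['p'],a['at']) for a in L[:3]])
cv2.imwrite('pics/topcrop.png',cv2.resize(im[130:300,170:450],None,fx=2.8,fy=2.8,interpolation=cv2.INTER_CUBIC))
E
```

```text
desk z -1.1653821893846725 -0.7531420647659388 [ 391.003 -153.054   -0.844] [ 386.752 -435.931   -2.483]
plug [667.297  22.869  20.152]
dial [630.675 -71.906  15.515]
ringc [544.646  13.99    0.453]
rred [ 540.529 -108.051    0.733]
vred [444.43   23.529  31.274]
vee [432.06  -97.479  32.262]
nr [ 561.591 -261.011    9.176]
np_ [ 571.127 -380.759    8.133]
nd [ 475.767 -252.355    8.65 ]
nv [ 484.675 -383.518    9.037]
wall [ 555.509 -348.744   11.139]
[202 148  34  28 290] [218.407 161.338] [665.576  25.223  15.203] 21.092259770084524 ((666.6068115234375, 25.98639488220215), (85.70340728759766, 18.224987030029297), 53.08692169189453)
[250 163  42  26 569] [264.884 175.098] [631.955 -78.659  18.581] 26.09087272554359 ((629.1043701171875, -88.63912963867188), (85.92264556884766, 54.97539138793945), 78.7133560180664)
[214 206  22  22 270] [224.404 216.467] [541.511   9.97   16.163] 22.009063990628306 ((541.8237915039062, 10.223514556884766), (45.11829376220703, 45.15190124511719), 31.39908790588379)
[268 207  22  22 265] [278.743 217.796] [ 536.657 -108.785   17.221] 21.948537880370395
[... 612 characters left out ...]
22)
nest [347.426 205.158] [nan nan nan] nan ((562.4906005859375, -259.9674987792969), (52.21014404296875, 100.28067016601562), 31.495222091674805)
nest [404.304 240.192] [nan nan nan] nan ((484.54364013671875, -382.2493591308594), (74.33475494384766, 47.35062789916992), 3.9609997272491455)
nest [346.669 244.633] [nan nan nan] nan ((485.5157470703125, -259.944580078125), (60.906246185302734, 99.65087890625), 33.814212799072266)
ring_good [(0.63, [217.7, 227.3])]
vee_good [(0.89, [269.1, 276.2])]
dial []
plug [(0.84, [159.5, 221.3])]
nest_ring [(0.88, [206.5, 345.6])]
nest_vee [(0.9, [237.5, 402.4]), (0.52, [243.6, 350.0])]
nest_dial [(0.65, [243.3, 350.8])]
nest_plug [(0.71, [202.0, 400.7])]
```

View pics/topcrop.png

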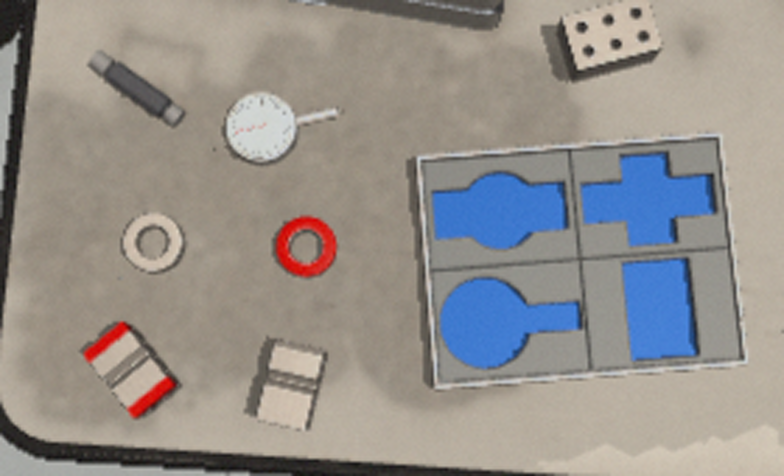

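Run:
```python
from h import *
c=camera_info('top');M=np.linalg.inv(c['extrinsics']);print('cam',M[:3,3])
cs=[ray((170+u/2.8,130+v/2.8),c,M,22)[:2] for u,v in [(417,158),(720,135),(747,363),(434,388)]]
cs=np.array(cs);print(cs,cs.mean(0))
for i in range(4):
    e=cs[(i+1)%4]-cs[i];print(np.linalg.norm(e),np.degrees(np.arctan2(e[1],e[0])))
im=cv2.imread('pics/top0.png')
b=im.astype(int);mb=((b[...,0]>180)&(b[...,2]<120)).astype(np.uint8);mb[:170]=0;mb[275:]=0;mb[:,:315]=0
k,l,st,ce=cv2.connectedComponentsWithStats(mb)
for i in range(1,k):
    if st[i,4]<100: continue
    vs,us=np.nonzero(l==i);p=np.array([ray((u,v),c,M,9)[:2] for u,v in zip(us,vs)])
    print('nest',p.mean(0),cv2.minAreaRect(p.astype(np.float32)))
d=np.load('pics/top0.npy');W=cloud(d,c,M);print('printer', [W[v,u] for u,v in [(240,125),(240,100),(240,20),(350,125),(388,143)]])
# object refine with known heights
Z=W[...,2]
for n,(x0,x1,y0,y1),h in [('ring',(205,245,198,235),18),('rred',(260,300,198,235),18),('vee',(255,295,245,290),42),('vred',(195,240,240,285),42),('dial',(245,300,155,195),20),('plug',(198,242,142,182),16)]:
    m=np.zeros(Z.shape,bool);m[y0:y1,x0:x1]=1;m&=Z>h*.6
    vs,us=np.nonzero(m);p=np.array([ray((u,v),c,M,h)[:2] for u,v in zip(us,vs)]).astype(np.float32)
    print(n,p.mean(0),cv2.minAreaRect(p),cv2.minEnclosingCircle(p))
```

```text
cam [ 407.135 -188.601 1021.069]
[[ 603.985 -197.477]
 [ 618.742 -435.47 ]
 [ 440.581 -447.253]
 [ 425.201 -207.591]] [ 522.127 -321.948]
238.4506889276906 -86.45181950997953
178.5503869019286 -176.21621338185045
240.15529595335343 93.67182905927369
179.06977626813023 3.237868093989676
nest [ 570.803 -376.283] ((570.8949584960938, -376.4681396484375), (69.21932983398438, 98.76917266845703), 3.561501979827881)
nest [ 563.542 -259.809] ((562.8602294921875, -260.0213623046875), (99.48261260986328, 55.82386016845703), 89.130126953125)
nest [ 484.346 -381.987] ((484.6148681640625, -381.8625183105469), (74.14774322509766, 47.31642532348633), 4.501001358032227)
nest [ 476.524 -255.994] ((475.680908203125, -266.59588623046875), (102.70685577392578, 65.34818267822266), 89.1363296508789)
printer [array([754.641, -19.275,  -2.059]), array([747.777, -46.6  , 165.685]), array([815.989, -72.846, 330.795]), array([ 718.335, -263.305,   94.521]), array([ 694.871, -349.701,   39.089])]
ring [541.744  10.132] ((541.2666015625, 10.51197624206543), (45.608375549316406, 44.26675033569336), 44.59414291381
[... 293 characters left out ...]
375, -99.38561248779297), (38.736961364746094, 61.559043884277344), 75.87757873535156) ((429.5033264160156, -98.78040313720703), 35.181968688964844)
vred [442.457  21.404] ((442.6707763671875, 21.322174072265625), (64.68357849121094, 39.93843078613281), 39.17013931274414) ((441.9798583984375, 22.311893463134766), 37.18741989135742)
dial [631.802 -76.852] ((639.9189453125, -85.5746078491211), (55.42837905883789, 83.45101928710938), 36.807064056396484) ((635.4066772460938, -90.52080535888672), 44.659523010253906)
plug [665.492  25.032] ((665.942138671875, 25.661331176757812), (86.51280975341797, 18.12790298461914), 53.45341110229492) ((665.122314453125, 26.276161193847656), 43.281185150146484)
```

```bash
python3 -m pendant '[[[0,0,0,0,-0.0213,0.0247,0],[0,0,0,0,-0.0213,0.0247,0],[0,0,0,0,-0.0213,0.0247,0],[0,0,0,0,-0.0213,0.0247,0],[0,0,0,0,-0.0213,0.0247,0],[0,0,0,0,-0.0213,0.0247,0],[0,0,0,0,-0.0213,0.0247,0],[0,0,0,0,-0.0213,0.0247,0],[0,0,0,0,-0.0213,0.0247,0],[0,0,0,0,-0.0213,0.0247,0],[0,0,0,0,-0.0213,0.0247,0],[0,0,0,0,-0.0213,0.0247,0],[0,0,0,0,-0.0213,0.0247,0],[0,0,0,0,-0.0213,0.0247,0],[0,0,0,0,-0.0213,0.0247,0],[0,0,0,0,-0.0213,0.0247,0],[0,0,0,0,-0.0213,0.0247,0],[0,0,0,0,-0.0213,0.0247,0],[0,0,0,0,-0.0213,0.0247,0],[0,0,0,0,-0.0213,0.0247,0]]]' 60
```

```text
t: 2.22
eef_pos: [542.9, 9.9, 231.6]
tcp_rot: [[0.001, 0.394, 0.919], [-0.0, 0.919, -0.394], [-1.0, 0.0, 0.001]]
ft_force: [0.6, 0.9, 0.2]
finger_gap: 85.5
```

```bash
python3 -m pendant '[[[-6.68,0,0,0,0,0,0],[-6.68,0,0,0,0,0,0],[-6.68,0,0,0,0,0,0],[-6.68,0,0,0,0,0,0],[0,0,0,0.01,0,0,0],[0,0,0,0.01,0,0,0]]]'
python3 - <<'E'
from h import *
im,d,c,M,s=grab('wrist','w1')
print({k:np.round(s[k],3).tolist() for k in ['t','qpos','eef_pos','tcp_rot']})
np.savez('pics/w1.npz',d=d,M=M)
E
```

```text
t: 2.72
eef_pos: [542.8, 11.3, 211.2]
tcp_rot: [[0.002, -0.058, 0.998], [0.0, 0.998, 0.058], [-1.0, 0.0, 0.002]]
ft_force: [-1.3, 0.1, 0.5]
finger_gap: 85.5
{'t': 2.717, 'qpos': [0.098, 0.307, -0.202, 1.85, 0.072, 0.99, 1.494], 'eef_pos': [542.808, 11.335, 211.153], 'tcp_rot': [[0.002, -0.058, 0.998], [0.0, 0.998, 0.058], [-1.0, 0.0, 0.002]]}
```

View pics/w1.png

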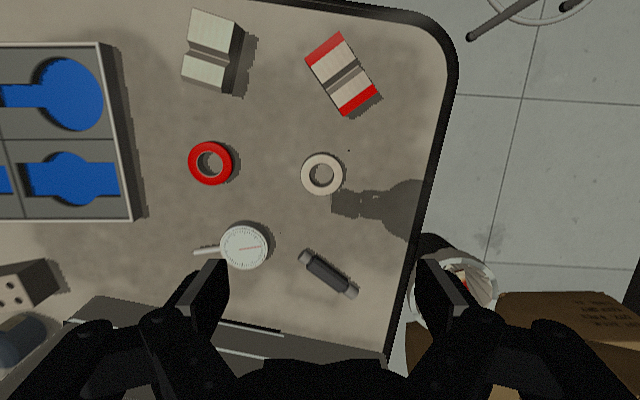

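The wrist view shows the good ring at (322,174), red ring (210,163), dial (245,246), plug (328,274), and good vee (213,50). I'll measure all of these from it.

```bash
cat >> h.py <<'E'
def seg(im,d,c,M,box,h,zmin=None):
    x0,x1,y0,y1=box;W=cloud(d,c,M)
    m=np.zeros(d.shape,np.uint8);m[y0:y1,x0:x1]=1;m[~(W[...,2]>(zmin or h*.6))]=0
    k,l,st,ce=cv2.connectedComponentsWithStats(m);i=1+np.argmax(st[1:,4])
    vs,us=np.nonzero(l==i);p=np.array([ray((u,v),c,M,h)[:2] for u,v in zip(us,vs)]).astype(np.float32)
    return p,W[l==i]
E
python3 - <<'E'
from h import *
z=np.load('pics/w1.npz');d=z['d'];M=z['M'];c=camera_info('wrist');im=cv2.imread('pics/w1.png')
W=cloud(d,c,M);print('desk',np.nanmedian(W[200:220,260:300,2]))
for n,b,h in [('ring',(295,350,148,205),18),('rred',(180,240,135,190),18),('vee',(175,250,2,105),42),('dial',(215,275,218,275),20),('dialall',(190,275,218,275),14),('plug',(290,365,240,305),16)]:
    p,w=seg(im,d,c,M,b,h); print(n,len(p),w[:,2].max(),p.mean(0),cv2.minAreaRect(p),cv2.minEnclosingCircle(p))
g=im.copy(); 
m=((im[...,0]>150)&(im[...,2]<100)).astype(np.uint8);m[:,150:]=0
k,l,st,ce=cv2.connectedComponentsWithStats(m)
for i in range(1,k):
    if st[i,4]>200:
        vs,us=np.nonzero(l==i);p=np.array([ray((u,v),c,M,9)[:2] for u,v in zip(us,vs)]).astype(np.float32);print(st[i],cv2.minAreaRect(p))
# tray corners seen: (105,42)? (134,220)
for uv in [(103,43),(134,220)]: print(ray(uv,c,M,22))
E
```

```text
desk -0.7661915180831897
ring 1026 19.766277076247945 [542.758  11.196] ((543.1473999023438, 11.09162712097168), (45.858558654785156, 45.00592803955078), 3.304400682449341) ((543.0921020507812, 11.087571144104004), 23.387325286865234)
rred 1183 19.995629287044494 [ 537.538 -107.291] ((538.0324096679688, -107.07968139648438), (46.29161071777344, 48.42145538330078), 28.467519760131836) ((537.4842529296875, -107.13326263427734), 24.49244499206543)
vee 3524 43.96396064626725 [430.939 -95.172] ((431.9549560546875, -95.35160064697266), (42.41126251220703, 61.32207107543945), 76.04244995117188) ((431.71954345703125, -95.66423797607422), 36.15834426879883)
dial 1996 239.63090516524684 [634.084 -75.103] ((636.0586547851562, -74.72036743164062), (60.351261138916016, 65.98374938964844), 87.63929748535156) ((637.934326171875, -80.80519104003906), 39.20637893676758)
dialall 2445 241.7049656412318 [639.254 -82.902] ((639.7530517578125, -94.093994140625), (59.546043395996094, 102.32136535644531), 15.207602500915527) ((644.6633911132812, -93.51184844970703), 52.842464447021484)
plug 963 19.141866530755067 [665.798  26.336] ((666.4295654296875, 27.05712127685547), (87.00288391113281, 19.96131706237793), 53.705169677734375) ((666.9395751953125, 26.768159866333008), 43.6663932800293)
[ 427.359 -200.202   22.   ]
[ 604.268 -191.89    22.   ]
```

```bash
python3 -m pendant '[[[0,0,0,0.03,0,0,0],[0,0,0,0.03,0,0,0],[0,0,0,0.03,0,0,0],[0,0,0,0.03,0,0,0],[0,0,0,0.03,0,0,0],[0,0,0,0.02,0,0,0],[0,0,0,0.02,0,0,0],[0,0,0,0.01,0,0,0],[0,0,0,0.007,0,0,0],[0,0,0,0,0,0,0],[0,0,0,0,0,0,1],[0,0,0,0,0,0,1],[0,0,0,0,0,0,1],[0,0,0,0,0,0,1],[0,0,0,0,0,0,1],[0,0,0,0,0,0,1],[0,0,0,0,0,0,1],[0,0,0,0,0,0,1]]]' 60
```

```text
t: 4.27
eef_pos: [543.5, 11.3, 6.0]
tcp_rot: [[0.003, -0.061, 0.998], [-0.0, 0.998, 0.061], [-1.0, -0.0, 0.003]]
ft_force: [-1.1, -0.7, 7.2]
finger_gap: 44.2
```

```bash
python3 -m pendant '[[[0,0,0,-0.01,0,0,1],[0,0,0,-0.02,0,0,1],[0,0,0,-0.03,0,0,1],[0,0,0,-0.03,0,0,1],[0,0,0,-0.03,0,0,1]]]'
python3 - <<'E'
from h import *
im,d,c,M,s=grab('wrist','w2')
print(s['finger_gap'],s['eef_pos'],s['ft_force'])
E
```

```text
t: 4.68
eef_pos: [541.6, 11.3, 126.1]
tcp_rot: [[-0.001, -0.061, 0.998], [0.0, 0.998, 0.061], [-1.0, 0.0, -0.001]]
ft_force: [0.6, 0.0, -2.4]
finger_gap: 43.7
43.680806754108545 [541.617  11.33  126.059] [ 0.582  0.007 -2.398]
```

View pics/w2.png

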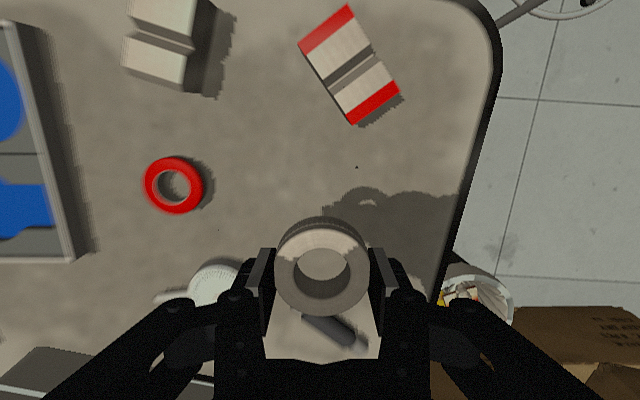

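The ring is held level and centred between the pads at (322,265).

```bash
python3 -m pendant '[[[0,0,0,0,-0.02,0,1],[0,0,0,0,-0.03,0.001,1],[0,0,0,0,-0.03,0.001,1],[0,0,0,0,-0.03,0.001,1],[0,0,0,0,-0.03,0.001,1],[0,0,0,0,-0.03,0,1],[0,0,0,0,-0.03,0,1],[0,0,0,0,-0.03,0,1],[0,0,0,0,-0.02,0,1],[0,0,0,0,-0.02,0,1],[0,0,0,0,-0.0025,0,1],[0,0,0,0,0,0,1]]]'
python3 - <<'E'
from h import *
im,d,c,M,s=grab('wrist','w3')
np.savez('pics/w3.npz',d=d,M=M)
m=((im[...,0]>150)&(im[...,2]<100)).astype(np.uint8)
k,l,st,ce=cv2.connectedComponentsWithStats(m)
for i in range(1,k):
    if st[i,4]>200:
        vs,us=np.nonzero(l==i);p=np.array([ray((u,v),c,M,9)[:2] for u,v in zip(us,vs)]).astype(np.float32);print(st[i],p.mean(0),cv2.minAreaRect(p))
E
```

```text
t: 5.73
eef_pos: [562.2, -262.5, 124.5]
tcp_rot: [[-0.0, -0.058, 0.998], [-0.001, 0.998, 0.058], [-1.0, -0.001, -0.0]]
ft_force: [0.0, 1.4, -1.6]
finger_gap: 44.2
[ 132   35   75  106 6287] [ 484.075 -381.555] ((485.2007751464844, -381.888427734375), (75.23278045654297, 46.663490295410156), 3.6469783782958984)
[ 256   40  139   97 8137] [ 476.944 -254.973] ((471.93316650390625, -262.9735107421875), (103.61894226074219, 69.21365356445312), 73.4853515625)
[ 125  159  122   80 5629] [ 571.551 -375.594] ((572.3450927734375, -375.6390686035156), (69.38276672363281, 98.76555633544922), 3.3191916942596436)
[ 266  165  121   56 3697] [ 559.382 -270.127] ((556.4889526367188, -261.3752746582031), (41.34497833251953, 104.49129486083984), 19.263151168823242)
```

View pics/w3.png

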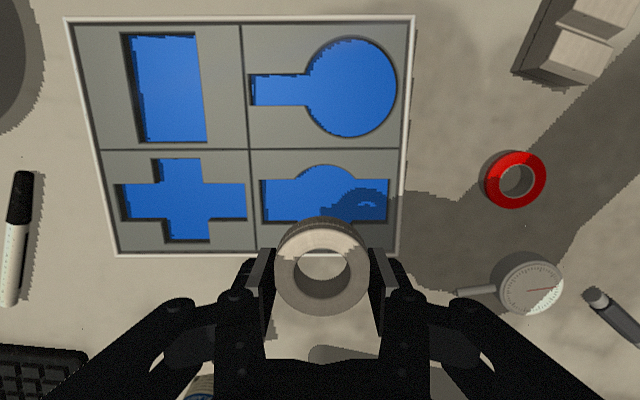

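Run:
```python
from h import *
M=np.load('pics/w3.npz')['M'];c=camera_info('wrist')
P=np.array([ray(uv,c,M,22)[:2] for uv in [(65,19),(415,16),(399,256),(108,254)]]);print(P,P.mean(0))
for i in range(4):
    e=P[(i+1)%4]-P[i];print(np.linalg.norm(e),np.degrees(np.arctan2(e[1],e[0])))
print('cross',ray((246.5,150),c,M,19), 'ringcircle rims', ray((250,201),c,M,19),ray((261,200),c,M,19),ray((391,200),c,M,19))
```

```text
[[ 443.463 -443.724]
 [ 427.962 -206.722]
 [ 607.343 -194.255]
 [ 619.687 -439.202]] [ 524.614 -320.976]
237.50857407199692 93.74208788615206
179.8135787404984 3.9757462970478614
245.25827917643412 -87.11489041971902
176.2824678816623 -178.5300820040939
cross [ 525.79  -322.373   19.   ] ringcircle rims [ 566.88  -320.025   19.   ] [ 565.518 -311.145   19.   ] [ 559.442 -206.298   19.   ]
```

```bash
python3 -m pendant '[[[0,0,0,0.02,0.002,0.001,1],[0,0,0,0.03,0,0,1],[0,0,0,0.03,0,0,1],[0,0,0,0.015,0,0,1],[0,0,0,0.008,0,0,1],[0,0,0,0.004,0,0,1],[0,0,0,0.0,0,0,1],[0,0,0,0.0,0,0,1]]]'
```

```text
t: 6.45
eef_pos: [565.0, -258.0, 18.4]
tcp_rot: [[0.002, -0.062, 0.998], [-0.0, 0.998, 0.062], [-1.0, -0.0, 0.002]]
ft_force: [-0.2, -0.7, -1.7]
finger_gap: 43.8
```

```bash
python3 -m pendant '[[[0,0,0,0.002,-0.002,-0.001,1],[0,0,0,0,0,0,1],[0,0,0,0,0,0,1]]]';python3 -m pendant '[[[0,0,0,0,0,0,0.22],[0,0,0,0,0,0,0.22],[0,0,0,0,0,0,0.22],[0,0,0,0,0,0,0.22],[0,0,0,0,0,0,0.22]]]'
```

```text
t: 6.7
eef_pos: [563.4, -261.0, 16.2]
tcp_rot: [[0.001, -0.061, 0.998], [-0.001, 0.998, 0.061], [-1.0, -0.001, 0.001]]
ft_force: [0.1, -0.2, -2.7]
finger_gap: 44.1
t: 7.12
eef_pos: [563.3, -260.4, 15.5]
tcp_rot: [[0.0, -0.062, 0.998], [-0.0, 0.998, 0.062], [-1.0, -0.0, 0.0]]
ft_force: [0.0, -1.0, -0.2]
finger_gap: 66.8
```

```bash
python3 -m pendant '[[[0,0,0,-0.01,0,0,0.22],[0,0,0,-0.02,0,0,0.22],[0,0,0,-0.03,0,0,0.1],[0,0,0,-0.03,0,0,0],[0,0,0,-0.03,0,0,0],[0,0,0,-0.03,0,0,0],[0,0,0,-0.02,0,0,0]]]'
python3 - <<'E'
from h import *
im,d,c,M,s=grab('wrist','w4'); np.savez('pics/w4.npz',d=d,M=M)
E
```

```text
t: 7.7
eef_pos: [564.3, -260.8, 189.6]
tcp_rot: [[0.004, -0.062, 0.998], [-0.002, 0.998, 0.062], [-1.0, -0.002, 0.004]]
ft_force: [1.2, -1.0, 1.1]
finger_gap: 85.5
```

View pics/w4.png

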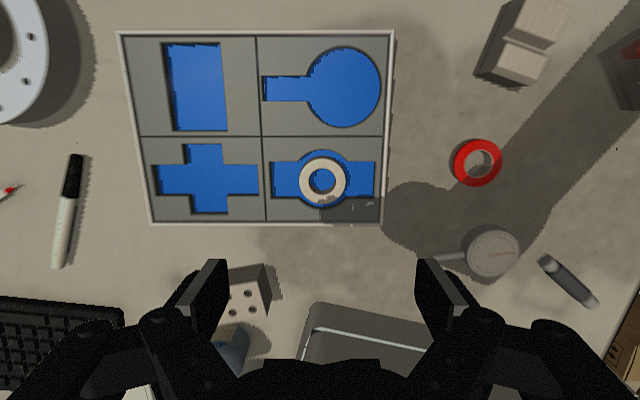

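Ring seated and centred at (322,181) in its nest. Next, the vee block.

```bash
python3 -m pendant '[[[0,0,0,0,0.0215,-0.0154,0],[0,0,0,0,0.0215,-0.0154,0],[0,0,0,0,0.0215,-0.0154,0],[0,0,0,0,0.0215,-0.0154,0],[0,0,0,0,0.0215,-0.0154,0],[0,0,0,0,0.0215,-0.0154,0],[0,0,0,0,0.0215,-0.0154,0],[0,0,0,0,0.0215,-0.0154,0],[5.83,0,0,0,0,0,0],[5.83,0,0,0,0,0,0],[5.83,0,0,0,0,0,0],[0,0,0,0,0,0,0],[0,0,0,0,0,0,0]]]'
python3 - <<'E'
from h import *
im,d,c,M,s=grab('wrist','w5'); np.savez('pics/w5.npz',d=d,M=M)
print(s['qpos'])
W=cloud(d,c,M);Z=W[...,2];m=((Z>36)&(Z<50)).astype(np.uint8)
k,l,st,ce=cv2.connectedComponentsWithStats(m)
for i in range(1,k):
    if st[i,4]>150:
        vs,us=np.nonzero(l==i);p=np.array([ray((u,v),c,M,42)[:2] for u,v in zip(us,vs)]).astype(np.float32);print(st[i],p.mean(0),cv2.minAreaRect(p))
E
```

```text
t: 8.83
eef_pos: [429.6, -96.2, 185.7]
tcp_rot: [[0.001, 0.238, 0.971], [-0.0, 0.971, -0.238], [-1.0, -0.0, 0.001]]
ft_force: [-0.1, -0.2, -0.5]
finger_gap: 85.0
[ 0.323  0.16  -0.178  2.106  0.037  0.878  1.454]
[ 412  134   52   52 1369] [429.535  11.647] ((429.6846008300781, 11.558809280395508), (29.68612289428711, 38.252716064453125), 39.44445037841797)
[ 299  155   42   32 1304] [414.287 -94.153] ((414.1536560058594, -94.08140563964844), (37.64897918701172, 28.5986385345459), 76.21141052246094)
[ 441  159   52   49 1254] [457.189  34.065] ((457.0413818359375, 33.7270393371582), (29.387767791748047, 38.20478820800781), 39.20122146606445)
[300 193  40  26 990] [ 446.802 -102.059] ((446.5023193359375, -102.10065460205078), (36.984683990478516, 24.66735076904297), 76.21263885498047)
```

View pics/w5.png

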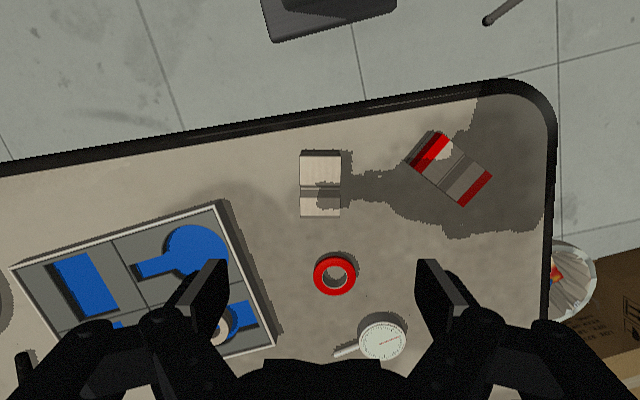

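```bash
python3 -m pendant '[[[0,0,0,0.03,-0.0017,0.0011,0],[0,0,0,0.03,0,0,0],[0,0,0,0.03,0,0,0],[0,0,0,0.03,0,0,0],[0,0,0,0.02,0,0,0],[0,0,0,0.02,0,0,0],[0,0,0,0.008,0,0,0],[0,0,0,0,0,0,0],[0,0,0,0,0,0,1],[0,0,0,0,0,0,1],[0,0,0,0,0,0,1],[0,0,0,0,0,0,1],[0,0,0,0,0,0,1],[0,0,0,0,0,0,1],[0,0,0,0,0,0,1],[0,0,0,0,0,0,1]]]' 80
```

```text
t: 10.22
eef_pos: [431.3, -98.5, 18.7]
tcp_rot: [[0.002, 0.241, 0.97], [-0.001, 0.97, -0.241], [-1.0, -0.0, 0.003]]
ft_force: [-0.1, 0.7, 8.7]
finger_gap: 36.7
```

```bash
python3 -m pendant '[[[0,0,0,-0.01,0,0,1],[0,0,0,-0.02,0,0,1],[0,0,0,-0.03,0,0,1],[0,0,0,-0.03,0,0,1],[0,0,0,0,0,0,1]]]'
python3 - <<'E'
from h import *
im,d,c,M,s=grab('wrist','w6')
E
```

```text
t: 10.63
eef_pos: [433.4, -98.8, 112.4]
tcp_rot: [[0.008, 0.241, 0.97], [-0.002, 0.97, -0.241], [-1.0, 0.0, 0.008]]
ft_force: [2.0, -0.2, -5.2]
finger_gap: 36.8
```

View pics/w6.png

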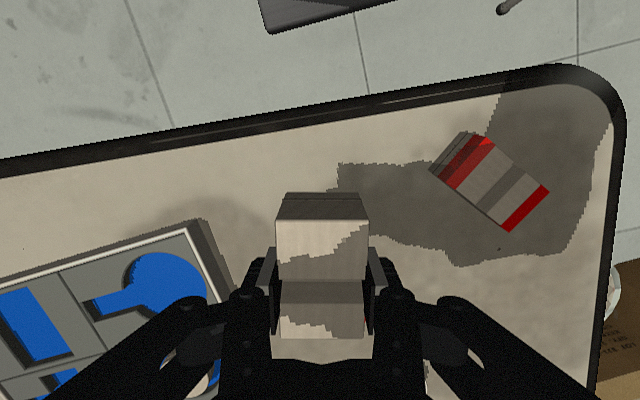

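The vee is held level. Now to its nest.

```bash
python3 -m pendant '[[[-5.8,0,0,0,0,0,1],[-5.8,0,0,0,0,0,1],[-5.8,0,0,0,0,0,1],[0,0,0,0,-0.0239,0.0029,1],[0,0,0,0,-0.0239,0.0029,1],[0,0,0,0,-0.0239,0.0029,1],[0,0,0,0,-0.0239,0.0029,1],[0,0,0,0,-0.0239,0.0029,1],[0,0,0,0,-0.0239,0.0029,1],[0,0,0,0,-0.0239,0.0029,1],[0,0,0,0,-0.0239,0.0029,1],[0,0,0,0,-0.0239,0.0029,1],[0,0,0,0,-0.0239,0.0029,1],[0,0,0,0,-0.0239,0.0029,1],[0,0,0,0,-0.0239,0.0029,1],[0,0,0,0,0,0,1],[0,0,0,0,0,0,1]]]';  python3 - <<'E'
from h import *
im,d,c,M,s=grab('wrist','w7')
E
```

```text
t: 12.1
eef_pos: [480.0, -383.6, 105.0]
tcp_rot: [[-0.003, -0.057, 0.998], [0.001, 0.998, 0.057], [-1.0, 0.002, -0.003]]
ft_force: [0.2, 0.5, -6.2]
finger_gap: 36.7
```

View pics/w7.png

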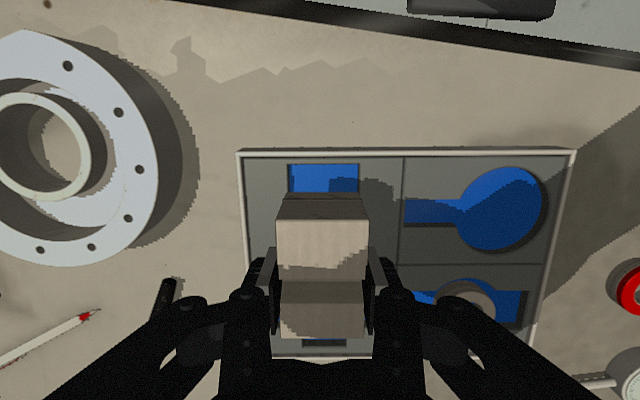

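```bash
python3 -m pendant '[[[0,0,0,0.01,0.001,0.004,1],[0,0,0,0.03,0,0,1],[0,0,0,0.015,0,0,1],[0,0,0,0.01,0,0,1],[0,0,0,0.006,0,0,1],[0,0,0,0,0,0,1],[0,0,0,0,0,0,1]]]'
```

```text
t: 12.73
eef_pos: [486.4, -380.8, 36.4]
tcp_rot: [[0.0, -0.061, 0.998], [0.0, 0.998, 0.061], [-1.0, 0.0, 0.0]]
ft_force: [0.2, -0.7, -5.5]
finger_gap: 37.0
```

```bash
python3 -m pendant '[[[0,0,0,0.004,-0.001,-0.001,1],[0,0,0,0.003,0,0,1],[0,0,0,0,0,0,1],[0,0,0,0,0,0,1]]]';python3 -m pendant '[[[0,0,0,0,0,0,0.4],[0,0,0,0,0,0,0.3],[0,0,0,0,0,0,0.2],[0,0,0,0,0,0,0.2],[0,0,0,-0.01,0,0,0.2],[0,0,0,-0.02,0,0,0.2],[0,0,0,-0.03,0,0,0.1],[0,0,0,-0.03,0,0,0],[0,0,0,-0.03,0,0,0],[0,0,0,-0.03,0,0,0],[0,0,0,0,0,0,0]]]'
python3 - <<'E'
from h import *
im,d,c,M,s=grab('wrist','w8'); np.savez('pics/w8.npz',d=d,M=M)
W=cloud(d,c,M);Z=W[...,2];m=((Z>42)&(Z<60)).astype(np.uint8)
k,l,st,ce=cv2.connectedComponentsWithStats(m)
for i in range(1,k):
    if st[i,4]>150: print(st[i],np.median(W[l==i],0))
E
```

```text
t: 13.07
eef_pos: [485.1, -382.4, 29.6]
tcp_rot: [[0.0, -0.06, 0.998], [-0.0, 0.998, 0.06], [-1.0, -0.0, 0.0]]
ft_force: [0.2, -0.1, -4.5]
finger_gap: 36.3
t: 13.98
eef_pos: [488.8, -384.8, 187.5]
tcp_rot: [[0.01, -0.06, 0.998], [-0.007, 0.998, 0.06], [-1.0, -0.008, 0.009]]
ft_force: [1.1, 0.4, 1.6]
finger_gap: 85.4
[ 305  148   43   35 1445] [ 468.057 -382.973   50.347]
[ 305  185   42   30 1186] [ 500.236 -381.293   50.   ]
```

View pics/w8.png

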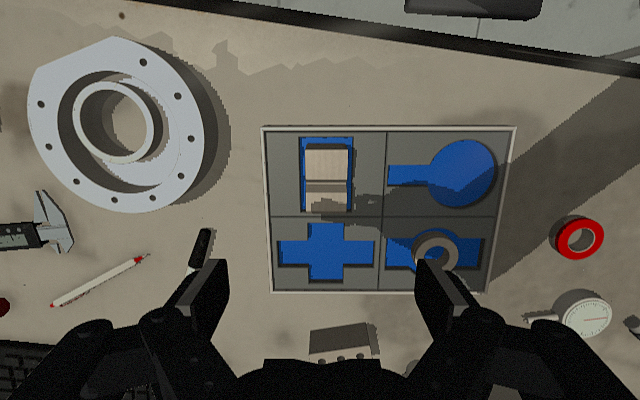

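Vee seated (tops at z≈50, expected 51, groove up). Next, over the dial.

```bash
python3 -m pendant '[[[0,0,0,0,0.025,0.0138,0],[0,0,0,0,0.025,0.0138,0],[0,0,0,0,0.025,0.0138,0],[0,0,0,0,0.025,0.0138,0],[0,0,0,0,0.025,0.0138,0],[0,0,0,0,0.025,0.0138,0],[0,0,0,0,0.025,0.0138,0],[0,0,0,0,0.025,0.0138,0],[0,0,0,0,0.025,0.0138,0],[0,0,0,0,0.025,0.0138,0],[0,0,0,0,0.025,0.0138,0],[0,0,0,0,0.025,0.0138,0]]]';  python3 -m pendant '[[[6.875,0,0,0,0,0,0],[6.875,0,0,0,0,0,0],[6.875,0,0,0,0,0,0],[6.875,0,0,0,0,0,0],[6.875,0,0,0,0,0,0],[6.875,0,0,0,0,0,0],[6.875,0,0,0,0,0,0],[6.875,0,0,0,0,0,0],[6.875,0,0,0,0,0,0],[6.875,0,0,0,0,0,0],[6.875,0,0,0,0,0,0],[6.875,0,0,0,0,0,0],[0,0,0,0,0,0,0],[0,0,0,0,0,0,0]]]';python3 - <<'E'
from h import *
im,d,c,M,s=grab('wrist','w9'); np.savez('pics/w9.npz',d=d,M=M)
print(s['qpos'])
W=cloud(d,c,M);Z=W[...,2];m=((Z>13)&(Z<30)).astype(np.uint8)
k,l,st,ce=cv2.connectedComponentsWithStats(m)
for i in range(1,k):
    if st[i,4]>150:
        vs,us=np.nonzero(l==i);p=np.array([ray((u,v),c,M,20)[:2] for u,v in zip(us,vs)]).astype(np.float32);print(st[i],p.mean(0),cv2.minAreaRect(p),cv2.minEnclosingCircle(p))
E
```

```text
t: 15.03
eef_pos: [632.2, -71.5, 178.8]
tcp_rot: [[-0.001, -0.06, 0.998], [0.0, 0.998, 0.06], [-1.0, 0.0, -0.001]]
ft_force: [0.3, 0.7, -0.3]
finger_gap: 85.4
t: 16.2
eef_pos: [631.9, -72.6, 178.8]
tcp_rot: [[-0.001, 0.981, 0.194], [-0.0, 0.194, -0.981], [-1.0, -0.001, -0.0]]
ft_force: [-0.1, -0.2, -0.5]
finger_gap: 85.3
[ 0.013  0.494  0.08   1.649 -0.045  1.001  0.302]
[105   0  68  75 799] [459.793  18.743] ((446.13702392578125, 18.99574851989746), (68.69347381591797, 35.05726623535156), 40.110923767089844) ((447.0404968261719, 19.367311477661133), 36.80678939819336)
[ 358    8  188  345 3327] [751.268 -46.538] ((745.2877807617188, -74.45944213867188), (376.9709167480469, 11.392180442810059), 78.97195434570312) ((748.6869506835938, -75.12193298339844), 188.4860382080078)
[ 343   44   82   79 1727] [667.909  26.756] ((667.7151489257812, 26.431690216064453), (84.60254669189453, 17.672359466552734), 53.3298225402832) ((667.4280395507812, 26.655405044555664), 42.31156539916992)
[ 295  155   57   86 2631] [633.829 -73.771] ((630.6184692382812, -84.8855209350586), (80.72588348388672, 55
[... 449 characters left out ...]
85125732) ((473.41607666015625, -239.32308959960938), 57.721866607666016)
[ 227  279   52   97 2343] [ 593.465 -244.369] ((587.6670532226562, -255.91293334960938), (52.93449783325195, 128.73141479492188), 5.051286220550537) ((586.0057373046875, -254.5931396484375), 67.55773162841797)
[ 211  310   41   42 1097] [ 566.33  -261.456] ((567.4080810546875, -261.9469299316406), (56.78718185424805, 39.31577682495117), 75.09951782226562) ((563.755615234375, -260.95965576171875), 28.472932815551758)
[125 385  30  14 246] [ 467.931 -369.358] ((465.671142578125, -367.6613464355469), (34.906150817871094, 19.918670654296875), 5.035833358764648) ((466.0641784667969, -370.5614929199219), 18.620145797729492)
```

View pics/w9.png

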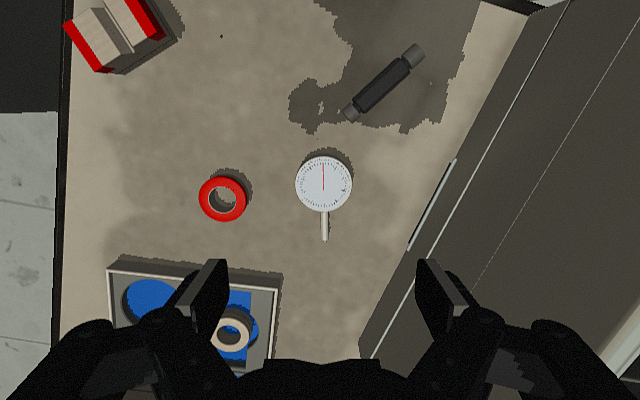

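Run:
```python
from h import *
z=np.load('pics/w9.npz');d=z['d'];M=z['M'];c=camera_info('wrist');im=cv2.imread('pics/w9.png')
g=cv2.cvtColor(im,cv2.COLOR_BGR2GRAY)[150:250,285:365];W=cloud(d,c,M)
m=(W[150:212,285:365,2]>12)
vs,us=np.nonzero(m);p=np.array([ray((u+285,v+150),c,M,20)[:2] for u,v in zip(us,vs)]).astype(np.float32)
ctr,r=cv2.minEnclosingCircle(p);print(ctr,r)
tip=ray((325,239),c,M,14)[:2];print(tip);e=np.array(ctr)-tip;print(np.linalg.norm(e),np.degrees(np.arctan2(e[1],e[0])))
```

```text
(633.5462646484375, -72.59705352783203) 28.259822845458984
[ 647.374 -131.579]
60.58076410460547 103.19453979567712
```

```bash
python3 -m pendant '[[[0,0,0,0.03,0.0014,0.0004,0],[0,0,0,0.03,0,0,0],[0,0,0,0.03,0,0,0],[0,0,0,0.03,0,0,0],[0,0,0,0.02,0,0,0],[0,0,0,0.02,0,0,0],[0,0,0,0.0105,0,0,0],[0,0,0,0,0,0,0],[0,0,0,0,0,0,0]]]' 50
```

```text
t: 17.0
eef_pos: [633.6, -73.0, 8.6]
tcp_rot: [[-0.001, 0.982, 0.191], [0.0, 0.191, -0.982], [-1.0, -0.001, -0.0]]
ft_force: [0.3, -0.9, 0.2]
finger_gap: 85.1
```

```bash
python3 -m pendant '[[[0,0,0,0,0,0,1],[0,0,0,0,0,0,1],[0,0,0,0,0,0,1],[0,0,0,0,0,0,1],[0,0,0,0,0,0,1],[0,0,0,0,0,0,1],[0,0,0,0,0,0,1]]]';  python3 -m pendant '[[[0,0,0,-0.01,0,0,1],[0,0,0,-0.02,0,0,1],[0,0,0,-0.03,0,0,1],[0,0,0,-0.03,0,0,1],[0,0,0,-0.02,0,0,1],[0,0,0,0,0,0,1]]]'
python3 - <<'E'
from h import *
im,d,c,M,s=grab('wrist','w10');np.savez('pics/w10.npz',d=d,M=M)
E
```

```text
t: 17.58
eef_pos: [635.2, -73.1, 11.0]
tcp_rot: [[0.003, 0.982, 0.19], [-0.0, 0.19, -0.982], [-1.0, 0.003, 0.001]]
ft_force: [-0.8, 0.2, 4.9]
finger_gap: 53.0
t: 18.08
eef_pos: [637.8, -73.4, 125.5]
tcp_rot: [[0.01, 0.982, 0.19], [-0.001, 0.19, -0.982], [-1.0, 0.01, 0.003]]
ft_force: [1.6, 0.3, -0.8]
finger_gap: 53.1
```

View pics/w10.png

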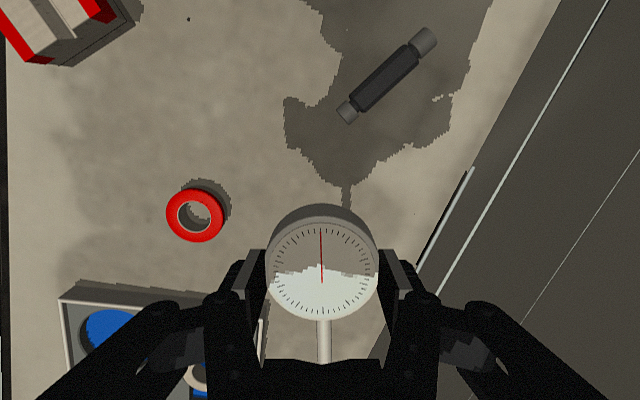

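The dial is held level, with its stem straight down in the image at column ~323. Now to its nest.

```bash
python3 -m pendant '[[[4.25,0,0,0,0,0,1],[4.25,0,0,0,0,0,1],[0,0,0,0,-0.0168,0.0167,1],[0,0,0,0,-0.0168,0.0167,1],[0,0,0,0,-0.0168,0.0167,1],[0,0,0,0,-0.0168,0.0167,1],[0,0,0,0,-0.0168,0.0167,1],[0,0,0,0,-0.0168,0.0167,1],[0,0,0,0,-0.0168,0.0167,1],[0,0,0,0,-0.0168,0.0167,1],[0,0,0,0,-0.0168,0.0167,1],[0,0,0,0,-0.0168,0.0167,1],[0,0,0,0,0,0,1],[0,0,0,0,0,0,1]]]'
python3 - <<'E'
from h import *
im,d,c,M,s=grab('wrist','w11');np.savez('pics/w11.npz',d=d,M=M)
im,d,c,M,s=grab('top','t11');cv2.imwrite('pics/t11c.png',cv2.resize(im[130:300,230:450],None,fx=3,fy=3,interpolation=cv2.INTER_CUBIC))
E
```

```text
t: 19.3
eef_pos: [471.1, -248.0, 118.1]
tcp_rot: [[-0.002, 0.999, 0.039], [0.0, 0.039, -0.999], [-1.0, -0.002, -0.0]]
ft_force: [0.4, 1.1, -0.7]
finger_gap: 53.1
```

View pics/w11.png

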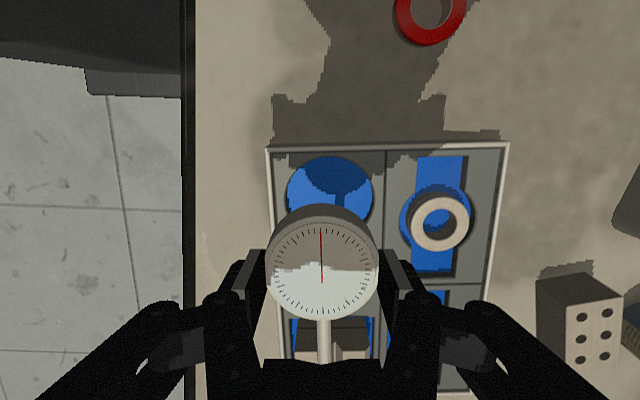

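View pics/t11c.png

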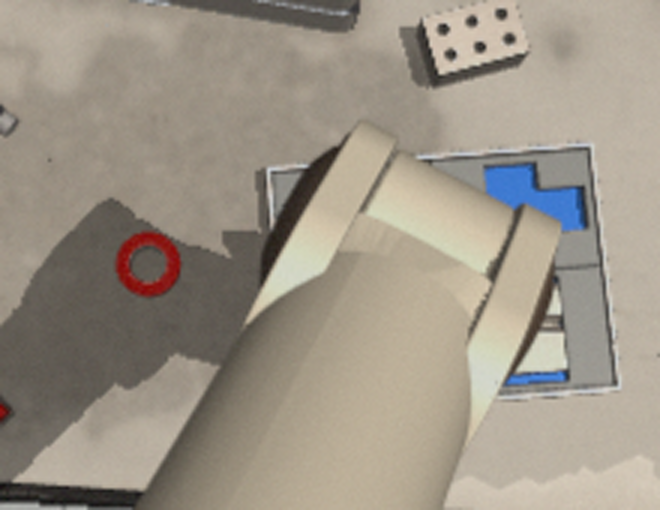

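Run:
```python
from h import *
c=camera_info('wrist')
M=np.load('pics/w11.npz')['M']
for uv in [(286,192),(375,190),(330,154)]: print(ray(uv,c,M,19)[:2],ray(uv,c,M,9)[:2])
# w4: circle of dial pocket right rim (381,87), top (344,46), bottom(340,129) left~(304,75)
M=np.load('pics/w4.npz')['M']
for uv in [(382,87),(345,45),(341,129)]: print(ray(uv,c,M,19)[:2])
M=np.load('pics/w8.npz')['M']
for uv in [(497,175),(464,138),(461,208),(434,175)]: print('w8',ray(uv,c,M,19)[:2])
```

```text
[ 443.167 -240.597] [ 442.095 -243.454]
[ 512.465 -236.219] [ 514.268 -238.895]
[ 476.123 -209.536] [ 476.419 -211.105]
[ 473.517 -210.87 ]
[ 440.659 -247.698]
[ 513.477 -245.427]
w8 [ 473.87  -213.687]
w8 [ 440.183 -253.053]
w8 [ 510.113 -242.345]
w8 [ 477.672 -275.46 ]
```

```bash
python3 -m pendant '[[[0,0,0,0.02,0,0,1],[0,0,0,0.02,0,0,1],[0,0,0,0.02,0,0,1],[0,0,0,0.01,0,0,1],[0,0,0,0,0,0,1],[0,0,0,0,0,0,1],[0,0,0,0,0,0,1]]]'
```

```text
t: 19.98
eef_pos: [474.1, -246.9, 49.5]
tcp_rot: [[0.001, 0.999, 0.043], [-0.0, 0.043, -0.999], [-1.0, 0.001, 0.0]]
ft_force: [-0.5, -0.7, -1.5]
finger_gap: 53.3
```

```bash
python3 -m pendant '[[[0,0,0,0.015,0.0024,0,1],[0,0,0,0.008,0,0,1],[0,0,0,0.003,0,0,1],[0,0,0,0,0,0,1],[0,0,0,0,0,0,1]]]'
python3 - <<'E'
from h import *
im,d,c,M,s=grab('wrist','w12')
E
```

```text
t: 20.4
eef_pos: [475.5, -246.9, 23.1]
tcp_rot: [[0.0, 0.999, 0.042], [0.0, 0.042, -0.999], [-1.0, 0.0, -0.0]]
ft_force: [-0.7, -0.9, -0.0]
finger_gap: 53.5
```

View pics/w12.png

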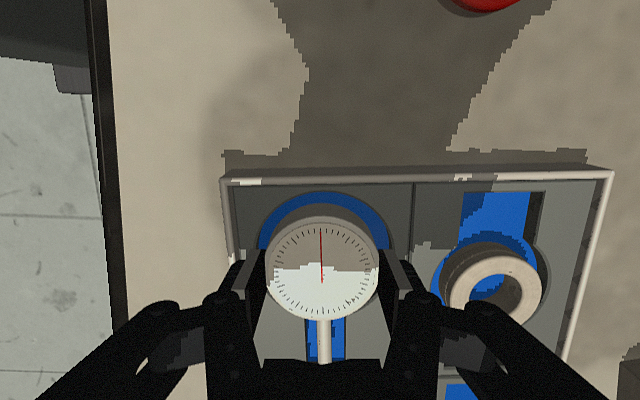

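```bash
python3 -m pendant '[[[0,0,0,0.002,0,0,1],[0,0,0,0,0,0,1],[0,0,0,0,0,0,1]]]';python3 -m pendant '[[[0,0,0,0,0,0,0.25],[0,0,0,0,0,0,0.25],[0,0,0,0,0,0,0.22],[0,0,0,0,0,0,0.22]]]';python3 -m pendant '[[[0,0,0,-0.005,0,0,0.2],[0,0,0,-0.01,0,0,0.1],[0,0,0,-0.02,0,0,0.1],[0,0,0,-0.03,0,0,0],[0,0,0,-0.03,0,0,0],[0,0,0,-0.03,0,0,0],[0,0,0,-0.03,0,0,0],[0,0,0,0,0,0,0]]]'
python3 - <<'E'
from h import *
im,d,c,M,s=grab('wrist','w13');np.savez('pics/w13.npz',d=d,M=M)
print(s['qpos'])
W=cloud(d,c,M);Z=W[...,2];m=((Z>24.5)&(Z<36)).astype(np.uint8)
k,l,st,ce=cv2.connectedComponentsWithStats(m)
for i in range(1,k):
    if st[i,4]>150: print(st[i],np.median(W[l==i],0),np.percentile(Z[l==i],[5,95]))
E
```

```text
t: 20.7
eef_pos: [475.6, -246.9, 21.0]
tcp_rot: [[0.0, 0.999, 0.042], [-0.0, 0.042, -0.999], [-1.0, 0.0, 0.0]]
ft_force: [-0.3, -0.3, -0.8]
finger_gap: 52.8
t: 21.03
eef_pos: [475.6, -246.9, 20.9]
tcp_rot: [[0.0, 0.999, 0.043], [-0.0, 0.043, -0.999], [-1.0, 0.0, 0.0]]
ft_force: [-0.5, 0.3, 0.2]
finger_gap: 66.6
t: 21.7
eef_pos: [479.3, -248.9, 183.0]
tcp_rot: [[0.011, 0.999, 0.042], [-0.004, 0.042, -0.999], [-1.0, 0.01, 0.005]]
ft_force: [0.7, -0.6, -0.1]
finger_gap: 85.6
[ 0.292  0.323  0.166  1.902 -0.067  0.91   0.532]
[ 554   18   86  192 1957] [ 725.941 -174.901   30.202] [25.093 35.368]
[ 287  152   59   58 2622] [ 475.679 -245.592   29.228] [27.596 30.458]
[ 382  176   47   45 1133] [ 563.187 -259.796   26.305] [25.064 27.536]
[498 250  49  69 586] [ 681.583 -325.121   30.373] [24.946 35.321]
[620 251  20  40 361] [ 805.286 -326.215   29.454] [24.982 35.013]
[562 272  46  41 491] [ 754.134 -346.4     30.296] [25.042 35.384]
[290 286  60   9 354] [ 483.78  -363.51    30.497] [25.177 35.486]
[600 357  38   9 208] [ 832.256 -446.33    29.974] [25.377 35.657]
```

View pics/w13.png

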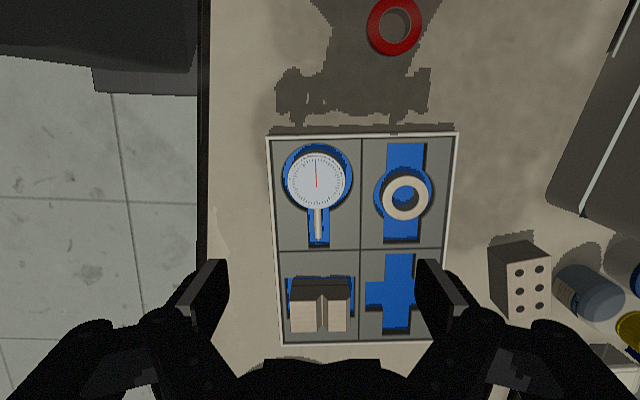

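Dial seated flat (top z 29.2, expected 29). Next, the plug; first the clearance to the printer.

```bash
python3 - <<'E'
from h import *
d=np.load('pics/top0.npy');c=camera_info('top');M=np.linalg.inv(c['extrinsics']);W=cloud(d,c,M).reshape(-1,3)
for lo,hi in [(40,100),(100,200),(200,300),(300,400)]:
    m=(W[:,2]>lo)&(W[:,2]<hi)&(W[:,1]>-60)&(W[:,1]<140)&(W[:,0]>600);print(lo,hi,m.sum(),np.percentile(W[m,0],[1,5]) if m.any() else '')
E
python3 -m pendant '[[[0,0,0,0,0.0168,-0.0221,0],[0,0,0,0,0.0168,-0.0221,0],[0,0,0,0,0.0168,-0.0221,0],[0,0,0,0,0.0168,-0.0221,0],[0,0,0,0,0.0168,-0.0221,0],[0,0,0,0,0.0168,-0.0221,0],[0,0,0,0,0.0168,-0.0221,0],[0,0,0,0,0.0168,-0.0221,0],[0,0,0,0,0.0168,-0.0221,0],[0,0,0,0,0.0168,-0.0221,0],[0,0,0,0,0.0168,-0.0221,0],[0,0,0,0,0,0,0]]]'
```

```text
40 100 646 [746.58  748.049]
100 200 2081 [746.087 747.952]
200 300 1365 [746.27  748.651]
300 400 6334 [748.304 754.803]
t: 22.75
eef_pos: [651.6, 11.9, 174.9]
tcp_rot: [[0.0, 0.999, 0.05], [0.004, 0.05, -0.999], [-1.0, 0.001, -0.004]]
ft_force: [0.3, 1.2, -0.5]
finger_gap: 85.2
```

```bash
python3 -m pendant '[[[6.5,0,0,0,0,0,0],[6.5,0,0,0,0,0,0],[6.5,0,0,0,0,0,0],[6.5,0,0,0,0,0,0],[6.5,0,0,0,0,0,0],[6.5,0,0,0,0,0,0],[0,0,0,0,0,0,0],[0,0,0,0,0,0,0]]]'
python3 - <<'E'
from h import *
im,d,c,M,s=grab('wrist','w14');np.savez('pics/w14.npz',d=d,M=M)
print(s['eef_pos'],s['qpos'],camera_info('wrist')['mount'][:3,3])
W=cloud(d,c,M);Z=W[...,2];m=((Z>10)&(Z<25)).astype(np.uint8)
k,l,st,ce=cv2.connectedComponentsWithStats(m)
for i in range(1,k):
    if st[i,4]>500:
        vs,us=np.nonzero(l==i);p=np.array([ray((u,v),c,M,15)[:2] for u,v in zip(us,vs)]).astype(np.float32);print(st[i],p.mean(0),cv2.minAreaRect(p))
E
```

```text
t: 23.42
eef_pos: [649.1, 3.9, 175.1]
tcp_rot: [[-0.001, 0.805, -0.593], [-0.0, -0.593, -0.805], [-1.0, -0.001, 0.001]]
ft_force: [-0.5, 0.6, 0.6]
finger_gap: 85.5
[649.12    3.907 175.11 ] [-0.209  0.527  0.224  1.621 -0.132  1.01  -0.579] [-142.016    0.423  -76.767]
[ 376    0  121  313 1720] [751.23  -43.159] ((746.6790771484375, -62.88212585449219), (336.8104553222656, 7.1210455894470215), 79.05103302001953)
[ 315  104   19   93 1570] [669.551  28.318] ((668.9750366210938, 26.95079803466797), (86.58967590332031, 17.05752944946289), 53.27639389038086)
[ 280  299   43   39 1056] [ 538.635 -107.988] ((538.35498046875, -107.65867614746094), (50.25254821777344, 46.993011474609375), 53.70873260498047)
[ 364  337   54   40 1005] [ 593.822 -215.175] ((595.6181640625, -212.77413940429688), (42.051185607910156, 58.74724197387695), 24.346637725830078)
```

View pics/w14.png

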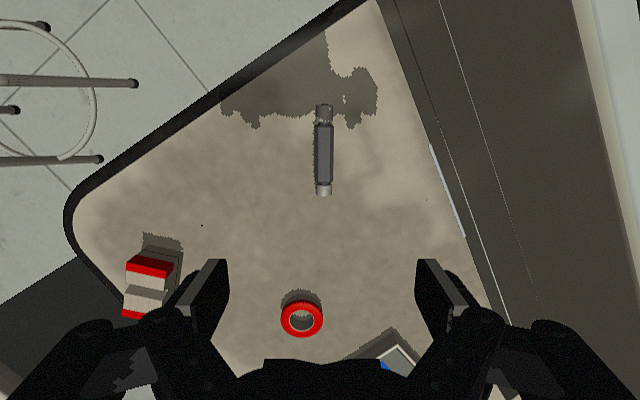

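Run:
```python
from h import *
c=camera_info('wrist');M=np.load('pics/w14.npz')['M']
a=ray((324,122.5),c,M,15)[:2];b=ray((324,185.5),c,M,15)[:2];print(a,b,np.linalg.norm(a-b),(a+b)/2)
t=(a+b)/2-np.array([649.1,3.9]);print(t@[.805,-.593],t@[-.593,-.805])
e=[ray((324,r),c,M,11)[:2] for r in (104,197)];print(e,np.linalg.norm(e[0]-e[1]))
```

```text
[684.927  48.794] [649.66   0.68] 59.65463504204907 [667.294  24.737]
2.2895187430801105 -27.562816369601407
[array([694.518,  61.843]), array([642.06 ,  -9.726])] 88.73496587242892
```

```bash
python3 -m pendant '[[[0,0,0,0,0.002,-0.014,0],[0,0,0,0,0,-0.014,0],[0,0,0,0.03,0,0,0],[0,0,0,0.03,0,0,0],[0,0,0,0.03,0,0,0],[0,0,0,0,0,0,0],[0,0,0,0,0,0,0],[0,0,0,0,0,0,0]]]' 60
python3 - <<'E'
from h import *
im,d,c,M,s=grab('wrist','w15');np.savez('pics/w15.npz',d=d,M=M)
E
```

```text
t: 24.13
eef_pos: [669.2, 25.5, 87.1]
tcp_rot: [[0.002, 0.804, -0.595], [0.0, -0.595, -0.804], [-1.0, 0.001, -0.001]]
ft_force: [0.3, 0.2, 0.6]
finger_gap: 85.6
```

View pics/w15.png

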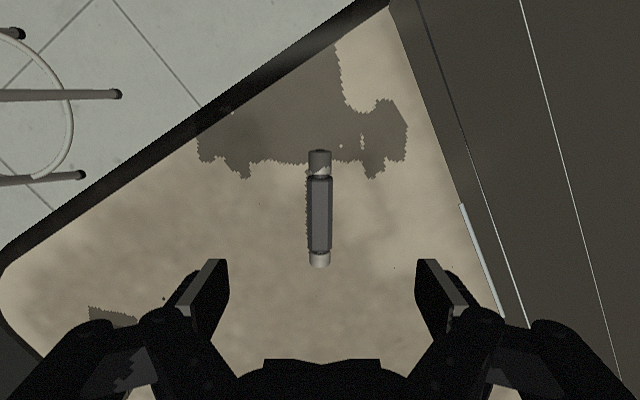

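Run:
```python
from h import *
c=camera_info('wrist');M=np.load('pics/w15.npz')['M']
a=ray((320,177),c,M,15)[:2];b=ray((320,250.5),c,M,15)[:2];print(a,b,np.linalg.norm(a-b),(a+b)/2)
t=(a+b)/2-np.array([669.2,25.5]);print(t@[.804,-.595],t@[-.595,-.804])
```

```text
[684.65   47.619] [651.66   3.19] 55.337341973341175 [668.155  25.405]
-0.7834791158819518 0.6984728060400135
```

Aligned within 1 mm; going down to z ≈ 4 and gripping.

```bash
python3 -m pendant '[[[0,0,0,0.03,0,0.0005,0],[0,0,0,0.03,0,0,0],[0,0,0,0.015,0,0,0],[0,0,0,0.007,0,0,0],[0,0,0,0,0,0,0],[0,0,0,0,0,0,0.5],[0,0,0,0,0,0,1],[0,0,0,0,0,0,1],[0,0,0,0,0,0,1],[0,0,0,0,0,0,1],[0,0,0,0,0,0,1],[0,0,0,0,0,0,1],[0,0,0,0,0,0,1],[0,0,0,0,0,0,1],[0,0,0,0,0,0,1]]]'; python3 -m pendant '[[[0,0,0,-0.01,0,0,1],[0,0,0,-0.02,0,0,1],[0,0,0,-0.03,0,0,1],[0,0,0,-0.03,0,0,1],[0,0,0,-0.03,0,0,1],[0,0,0,0,0,0,1]]]'
python3 - <<'E'
from h import *
im,d,c,M,s=grab('wrist','w16');np.savez('pics/w16.npz',d=d,M=M)
E
```

```text
t: 25.43
eef_pos: [668.4, 24.9, 4.7]
tcp_rot: [[0.001, 0.803, -0.596], [0.0, -0.596, -0.803], [-1.0, 0.001, -0.001]]
ft_force: [-1.2, -0.4, 6.4]
finger_gap: 15.8
t: 25.93
eef_pos: [672.2, 24.7, 131.2]
tcp_rot: [[0.011, 0.803, -0.596], [0.001, -0.596, -0.803], [-1.0, 0.008, -0.007]]
ft_force: [1.7, 1.0, -0.2]
finger_gap: 16.4
```

View pics/w16.png

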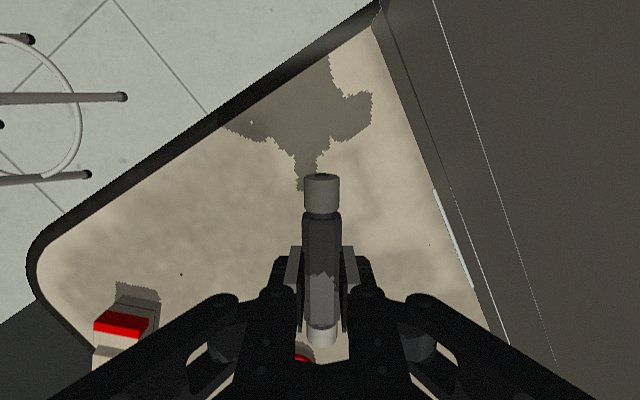

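The plug is held level at column ~322. Turning it to the nest axis, then moving it over.

```bash
python3 -m pendant '[[[-5.73,0,0,0,0,0,1],[-5.73,0,0,0,0,0,1],[-5.73,0,0,0,0,0,1],[-5.73,0,0,0,0,0,1],[-5.73,0,0,0,0,0,1],[-5.73,0,0,0,0,0,1],[-5.73,0,0,0,0,0,1],[0,0,0,0,0,0,1]]]'; python3 -m pendant '[[[0,0,0,0,-0.0082,0.0263,1],[0,0,0,0,-0.0082,0.0263,1],[0,0,0,0,-0.0082,0.0263,1],[0,0,0,0,-0.0082,0.0263,1],[0,0,0,0,-0.0082,0.0263,1],[0,0,0,0,-0.0082,0.0263,1],[0,0,0,0,-0.0082,0.0263,1],[0,0,0,0,-0.0082,0.0263,1],[0,0,0,0,-0.0082,0.0263,1],[0,0,0,0,-0.0082,0.0263,1],[0,0,0,0,-0.0082,0.0263,1],[0,0,0,0,-0.0082,0.0263,1],[0,0,0,0,-0.0082,0.0263,1],[0,0,0,0,-0.0082,0.0263,1],[0,0,0,0,-0.0082,0.0263,1],[0,0,0,0,0,0,1],[0,0,0,0,0,0,1],[0,0,0,0,0,0,1]]]'
python3 - <<'E'
from h import *
im,d,c,M,s=grab('wrist','w17');np.savez('pics/w17.npz',d=d,M=M)
E
```

```text
t: 26.65
eef_pos: [666.5, 24.6, 122.3]
tcp_rot: [[-0.003, 0.998, 0.065], [0.0, 0.065, -0.998], [-1.0, -0.003, -0.0]]
ft_force: [-0.7, 1.1, -0.8]
finger_gap: 15.9
t: 28.15
eef_pos: [569.0, -375.7, 122.8]
tcp_rot: [[-0.001, 0.998, 0.06], [0.002, 0.06, -0.998], [-1.0, -0.001, -0.002]]
ft_force: [1.7, 0.9, -0.2]
finger_gap: 16.2
```

View pics/w17.png

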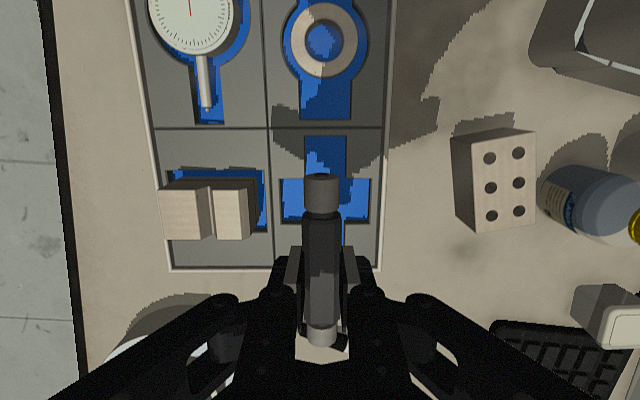

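Run:
```python
from h import *
c=camera_info('wrist');M=np.load('pics/w17.npz')['M']
for n,uv in dict(slotL=(304,160),slotR=(346,160),bayLtop=(282,178),bayLbot=(279,222),bayRtop=(369,178),bayRbot=(372,222),slotend=(325,135)).items(): print(n,ray(uv,c,M,19)[:2])
```

```text
slotL [ 553.741 -343.624]
slotR [ 586.131 -341.684]
bayLtop [ 537.092 -358.895]
bayLbot [ 535.481 -396.025]
bayRtop [ 605.33 -354.8 ]
bayRbot [ 611.598 -391.43 ]
slotend [ 568.748 -323.682]
```

```bash
python3 -m pendant '[[[0,0,0,0.02,0.002,0,1],[0,0,0,0.03,0,0,1],[0,0,0,0.03,0,0,1],[0,0,0,0.01,0,0,1],[0,0,0,0.005,0,0,1],[0,0,0,0,0,0,1],[0,0,0,0,0,0,1],[0,0,0,0,0,0,1]]]'
```

```text
t: 28.87
eef_pos: [572.9, -377.1, 30.9]
tcp_rot: [[0.003, 0.998, 0.062], [-0.002, 0.062, -0.998], [-1.0, 0.003, 0.002]]
ft_force: [1.1, 0.4, -0.4]
finger_gap: 16.2
```

```bash
python3 -m pendant '[[[0,0,0,0.008,-0.001,0,1],[0,0,0,0.005,0,0,1],[0,0,0,0.0025,0,0,1],[0,0,0,0,0,0,1],[0,0,0,0,0,0,1]]]'; python3 -m pendant '[[[0,0,0,0,0,0,0.7],[0,0,0,0,0,0,0.65],[0,0,0,0,0,0,0.62],[0,0,0,0,0,0,0.62]]]';python3 -m pendant '[[[0,0,0,-0.005,0,0,0.62],[0,0,0,-0.015,0,0,0.6],[0,0,0,-0.02,0,0,0.4],[0,0,0,-0.03,0,0,0],[0,0,0,-0.03,0,0,0],[0,0,0,-0.03,0,0,0],[0,0,0,-0.03,0,0,0],[0,0,0,0,0,0,0]]]'
python3 - <<'E'
from h import *
im,d,c,M,s=grab('wrist','w18');np.savez('pics/w18.npz',d=d,M=M)
W=cloud(d,c,M);Z=W[...,2];m=((Z>22.5)&(Z<31)).astype(np.uint8)
k,l,st,ce=cv2.connectedComponentsWithStats(m)
for i in range(1,k):
    if st[i,4]>250: print(st[i],np.median(W[l==i],0),np.percentile(Z[l==i],[5,95]))
E
```

```text
t: 29.28
eef_pos: [570.3, -376.6, 13.8]
tcp_rot: [[-0.0, 0.998, 0.062], [0.0, 0.062, -0.998], [-1.0, -0.0, -0.0]]
ft_force: [-1.3, 0.7, 4.8]
finger_gap: 16.1
t: 29.62
eef_pos: [570.4, -376.5, 13.1]
tcp_rot: [[-0.0, 0.998, 0.062], [0.0, 0.062, -0.998], [-1.0, -0.0, -0.0]]
ft_force: [0.6, -0.2, -0.0]
finger_gap: 32.4
t: 30.28
eef_pos: [574.4, -379.3, 182.8]
tcp_rot: [[0.011, 0.998, 0.062], [-0.007, 0.062, -0.998], [-1.0, 0.011, 0.008]]
ft_force: [1.4, -1.2, 1.6]
finger_gap: 85.2
[ 175    0   70  100 3446] [ 478.004 -251.419   29.32 ] [25.237 30.597]
[486   0  24  69 374] [ 714.418 -244.581   26.798] [22.827 30.608]
[ 289   17   54   60 1752] [ 563.574 -259.811   26.477] [25.036 27.771]
[511  69 129  39 323] [ 793.744 -279.593   26.704] [22.979 30.389]
[427 119  50  82 279] [ 679.532 -342.772   26.891] [23.009 30.601]
[565 119  39  39 269] [ 805.659 -320.105   26.846] [23.048 30.683]
[ 306  133   19   87 1335] [ 570.078 -372.938   25.699] [23.124 27.352]
[500 148  41  51 274] [ 752.2   -351.842   27.082] [22.884 30.583]
[593 181  47  93 733] [ 879.065 -408.344   26.629] [22.912 30.503]
[533 257  47  35 313] [ 813.587 -451.916   26.915] [22.965 30.6  ]
[592 284  29  71 466] [ 900.03  -509.73    27.409] [23.085 30.584]
[229 287  42  59 273] [ 509.907 -520.934   26.696] [22.767 30.694]
[213 326  18  36 281] [ 477.505 -567.802   29.126] [23.207 30.472]
```

View pics/w18.png

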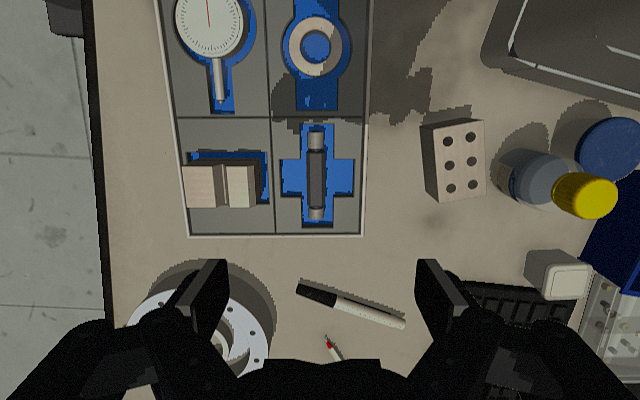

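Run:
```python
from h import *
im,d,c,M,s=grab('top','t19');p,w=seg(im,d,c,M,(260,300,198,235),18);print('rred',p.mean(0))
p,w=seg(im,d,c,M,(195,240,240,285),42);print('vred',p.mean(0))
im2,*_=grab('scene','s19')
```

```text
rred [ 536.374 -108.709]
vred [442.419  21.504]
```

View pics/s19.png

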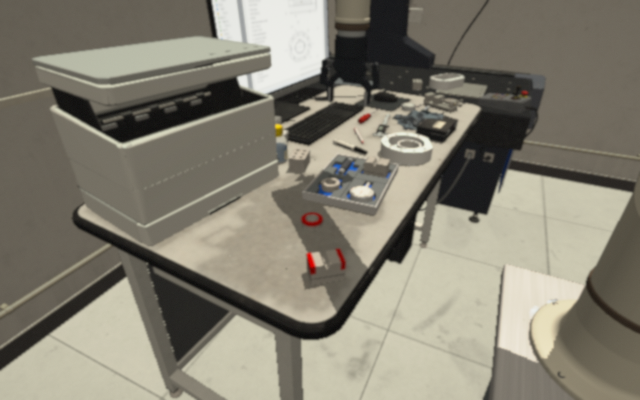

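All four are in the tray; the red ring (312,218) and red vee (326,263) stand where they were, within 0.3 mm. Handing in.

```bash
python3 -c "
from bench import *
print(finish_job())"
```

```text
the job is handed in; nothing more can be done
None
```

I set the ring gauge, vee block, dial indicator and plug gauge, in that order, each into its own nest. The job was handed in after about 30 s of the 96 s, with the gripper open and clear above the tray.

The last pictures show all four seated, groove and dial up. The tray floor is at 9 mm, so the tops should read as follows:

| Part | Measured top (mm) | Expected top (mm) |
|---|---|---|
| Ring gauge | 26.5 | 27 |
| Vee block | about 50 | 51 |
| Dial indicator | 29.3 | 29 |
| Plug gauge | about 25.7 | 27 on the handle, 26 on the ends |

- **Condemned parts:** the red ring and red vee measured within 0.3 mm of where they started.
- **Disagreement:** the finger opening read 1 to 3 mm less than each part's known width. The parts were still held level, so I put it down to the sensor or pad squeeze.
- **Forces:** the largest wrist force reported at the end of a move was about 9 N. I did not see the peaks within moves.

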